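# Kit the brazing parts into their trays

### The job

Set out the kit for the next brazing job: put the copper tube, the steel block, the enamel pot and the big bright nut each into the low metal tray whose pocket has its shape and size, the same way up as it lies now. Each must sit flat on the floor of its tray, inside the lip, the tube and the block lying along their pockets. Do not knock over the bolt that stands among them.

Things in the scene. Friction and masses are not known exactly. Their poses are not given: they have to be found in the camera images.
- tube: copper tube offcut lying on its side, 32 mm diameter, 90 mm long, does not roll. Origin: centre of its underside; z up. Its length runs along its y; grip it across x (32 mm).
- block: plain ground steel block, 32 (x) x 50 (y) x 25 (z) mm, lying flat. Origin: centre of its underside; z up. Grip it across x (32 mm).
- pot: empty pale enamel pot standing upright, round, 63 mm wide at the rim narrowing to 52 mm at the foot, 58 mm high, open at the top. Origin: centre of its underside; z up. Can be gripped round the side in any direction, fingertips about 25 mm above its foot, or by the wall.
- big_nut: large bright steel hexagon nut lying flat, 42 mm over the corners (along x), 36 mm across the flats (flats face +-y and every 60 degrees), 20 mm high. Origin: centre of its underside; z up. Not to be confused with the small rusty nut (28 mm), which is clutter.
- tube_tray: flat metal tray (dark floor, bright lip) with a long rectangular pocket, 48 (x) x 106 (y) mm inside, for the tube along y. Fixed. Floor plate 3 mm thick; lip 5 mm wide, its top 5 mm above the floor plate, 8 mm above the hearth: hold the thing 8 mm or more above its underside, or the fingers meet the lip. Origin: centre of its underside on the hearth; z up. 
- block_tray: flat metal tray (dark floor, bright lip) with a short rectangular pocket, 48 (x) x 66 (y) mm inside, for the block, its long side along y. Fixed. Floor plate 3 mm thick; lip 5 mm wide, its top 5 mm above the floor plate, 8 mm above the hearth: hold the thing 8 mm or more above its underside, or the fingers meet the lip. Origin: centre of its underside on the hearth; z up. 
- pot_tray: flat metal tray (dark floor, bright lip) with a round pocket, 70 mm diameter inside, for the pot. Fixed. Floor plate 3 mm thick; lip 5 mm wide, its top 5 mm above the floor plate, 8 mm above the hearth: hold the thing 8 mm or more above its underside, or the fingers meet the lip. Origin: centre of its underside on the hearth; z up. 
- nut_tray: flat metal tray (dark floor, bright lip) with a hexagonal pocket, 52 mm across the flats inside (flats face +-y), for the big nut, which fits in it at any yaw. Fixed. Floor plate 3 mm thick; lip 5 mm wide, its top 5 mm above the floor plate, 8 mm above the hearth: hold the thing 8 mm or more above its underside, or the fingers meet the lip. Origin: centre of its underside on the hearth; z up. 
- bolt: loose hex bolt standing on its head among the things, 70 mm high, head 28 mm wide and 10 mm high, shank 16 mm diameter. Bystander: must stay standing. Origin: centre of its underside.
- hood_lip (a point): middle of the lowest front edge of the fixed black extraction hood with the orange rim that hangs over the back right of the hearth. The hood reaches 0.21 m to either side of this point (along y) and from it back and up; keep the arm in front of it: draw back towards the robot before swinging from one side of the hearth to the other.
Mind the look-alikes: they are no part of the job. What is shaped like the big_nut but blue or pink is not meant.

How it is judged:
By the outcome, as a careful person would: the job done as asked, in the order asked, and still so for the second after the job is handed in, with the robot touching nothing.
It also fails if it takes over 102 s, if anything falls off the work surface, if the arm or the gripper's body presses on something with over 40 N, if the wrist force passes 120 N, or if a joint passes its speed limit or range.

### The arm

A 6-joint arm with a two-finger parallel gripper is mounted at the origin on a cart in front of the work surface, level with it; the furniture and walls round the work are solid. World frame = base frame: x ahead of the robot, y to its left, z up, the work surface at z = 0. Lengths are in mm, angles in rad, forces in N, time in s.
With the tool pointing down it reaches from about 350 to 725 mm from the base axis. Payload 4.3 kg.
Tool frame: the origin (TCP) lies at the very end of the fingers, on their centre line; the grasp point (between the pads) lies ctrl.hold_point_z behind it (ctrl.hold_point_z is the distance from the TCP to the grasp point, in mm); z points along the fingers, y is the line along which they close (so a half turn about z gives the same grasp; the last joint's range is limited). The gripper opens to 85 mm and grips with 20 to 120 N. Pads are 22 mm wide; open, the fingers measure 114 mm over their backs; the gripper's body (76 mm by 85 mm) begins 54 mm behind the grasp point. The pads swing forward as they close: fully open they stand 13 mm farther back than shut.
Start: joints at [-1.452, 0.377, 0.081, 1.274, 0, 1.46], TCP at [130.423, -560.051, 231.329] pointing down, gripper open.
Joint ranges: [-2.72, 2.72], [-0.84, 1.66], [-1.02, 1.22], [-1.77, 2.12], [-1.37, 1.28], [-3.14, 3.14]. Speed limits (rad/s): [2.57, 2.57, 3.14, 3.14, 3.14, 3.14].

### API

Orientations are given as a rotation vector (axis times angle).
In Python, from workcell import read_state, viewer, ctrl gives the robot as it stands. The module is installed in compiled form; this text tells all that it offers.
- The arm moves only by the tool arm_command, never from a script. Its argument "series" is a list of rows, each an object with "turn": the turn, a rotation vector about the tool's x, y, z in fractions of the full range, 1 being 180 degrees, a list of three; "slide": the shift along the tool's x, y, z in shares of 750 mm (1.0 is 750 mm), a list of three; "fingers": the opening, from 0 (shut) to 1 (fully open). In form: [{"turn": [ax, ay, az], "slide": [tx, ty, tz], "fingers": fingers}, ...]. A call has 1 to 12 rows; each row is the pose to reach, as a shift and turn from the pose commanded when the call began, along the tool's axes at that moment; what a row does not reach only later rows make up. A row lasts 1/12 s, in which the tool goes at most 41.7 mm and 7.16 degrees, less where a joint would pass 70% of its speed; a pose out of reach is approached as far as the arm can. A shift or turn number past 1, either way, is cut back to 1. A call with a gripper value outside its range is refused whole. The fingers move at their own pace and stop on an object; "grip_force" is the grip in N (left out, the last holds). Time passes only in rows, so rows that repeat a pose let the fingers close. It gives the time, the measured TCP pose, the force, the opening and the grip force at its end, in the units of the state.
- read_state(): the state, without advancing time (a new reading comes with each control period).
- viewer.get_image(name): name is "scene" or "top"; returns the picture (384x512x3 uint8, red, green, blue); there is no depth.
- viewer.camera_info(name): a dict with "intrinsics" (3x3 intrinsics, pixels), "eye" and "orientation" of the camera in the world. Camera axes: x right, y down, z forward; pixel columns grow to the right and rows downward; lengths in mm; the calibration is good to about 2 mm. A picture is of the moment at which its call begins. camera_info takes no time and is no camera call.
- ctrl.job_done(): hands the job in; it is judged then, once.
The state is a dict: "time_s": time; "joints": joint angles; "joint_vel": joint speeds; "joint_torque": joint torques, N m; "eef_pos": TCP position; "tcp_rot": TCP orientation; "wrist_force": force on the tool from outside, world axes, zero at the start; "wrist_torque": the same for the moment, N m; "grip_width": opening from 0.0 (shut) to 1.0 (fully open); "grip_force": force on a finger pad.
Only numpy, scipy, OpenCV 4.12 (cv2) and the standard library are available. Lean on these libraries where they do the work, as an engineer would, in place of code of your own. Each camera call takes 0.05 s, during which the arm holds its last target. There are 200 camera calls.

## Working session

There is one attempt and no reset: what is moved stays moved. The work goes in short steps, Python scripts to look and compute and a tool call to move; the robot and the scene stay as the last step left them, time stands still between calls to the robot, and variables do not carry over. Pictures are saved under pics/ and viewed, at most 14 in all, crops included, and the job is handed in when it is done.

Besides the shell and the picture viewer there is one more tool, called after "Request:" as a command line: name --argument value ..., lists and objects as JSON in quotes. arm_command: Moves the arm, as the interface text tells. Its arguments: {"type":"object","properties":{"series":{"type":"array","items":{"type":"object","properties":{"turn":{"type":"array","items":{"type":"number"}},"slide":{"type":"array","items":{"type":"number"}},"fingers":{"type":"number"}}}},"grip_force":{"type":"number"}},"required":["series"]}

```bash
mkdir -p pics
python3 - <<'E'
from workcell import read_state, viewer, ctrl
import cv2
for n in("scene","top"):
    im=viewer.get_image(n); cv2.imwrite(f"pics/{n}0.png",cv2.resize(im[:,:,::-1],(800,600),interpolation=cv2.INTER_CUBIC)); cv2.imwrite(f"pics/{n}0_raw.png",im[:,:,::-1])
    c=viewer.camera_info(n); print(n,c)
print(read_state(), ctrl.hold_point_z)
E
```

```text
scene {'intrinsics': array([[473.63201605,   0.        , 260.39491377],
       [  0.        , 473.63201605, 193.50329149],
       [  0.        ,   0.        ,   1.        ]]), 'eye': array([-424.33975453,  479.81499185,  751.62644641]), 'orientation': array([-1.21879943,  1.97893243, -1.18971776])}
top {'intrinsics': array([[376.17090592,   0.        , 258.83166589],
       [  0.        , 376.17090592, 192.79458513],
       [  0.        ,   0.        ,   1.        ]]), 'eye': array([ 408.72683179,  -45.20444978, 1346.94189292]), 'orientation': array([-2.16937211,  2.1930777 , -0.08385944])}
{'time_s': 0.1, 'joints': array([-1.45230669e+00,  3.78010444e-01,  7.97662074e-02,  1.27443038e+00,
        2.88060959e-05,  1.46050059e+00]), 'joint_vel': array([ 1.01400804e-03, -1.96525255e-03,  3.86958512e-03,  9.57833125e-04,
       -7.20558853e-04,  5.88481794e-05]), 'joint_torque': array([ 1.83585944e-03, -4.64691103e+01,  2.70583266e+01,  1.20067698e-02,
       -1.04583798e-04, -2.37373897e-06]), 'eef_pos': array([ 130.35276539, -559.4144927 ,  230.44526261]), 'tcp_rot': array([-3.11919400e+00, -3.58377509e-01, -3.31406421e-05]), 'wrist_force': array([-0.54899989, -0.34424434, -0.28021217]), 'wrist_torque': array([ 0.04588145,  0.01501882, -0.00886993]), 'grip_force': 0.0, 'grip_width': 1.0017656135157522} 18.700000000000003
```

View pics/scene0.png

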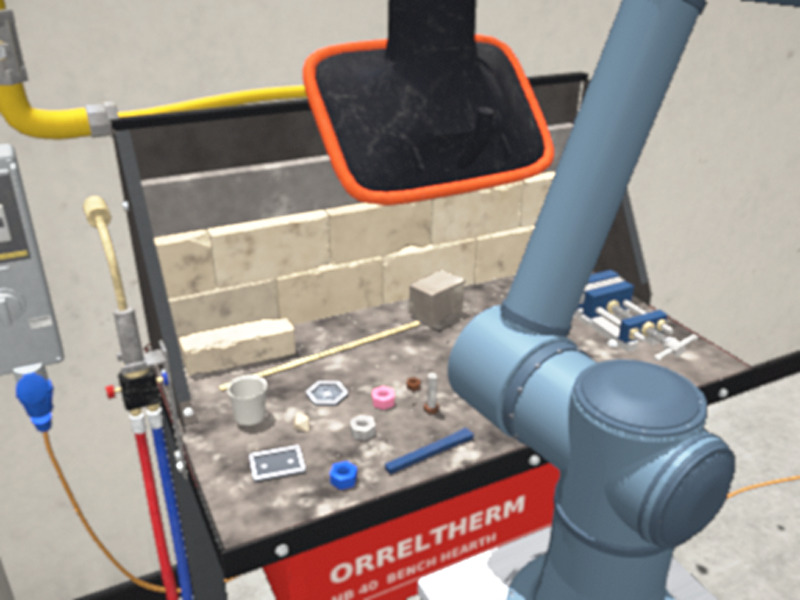

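View pics/top0.png

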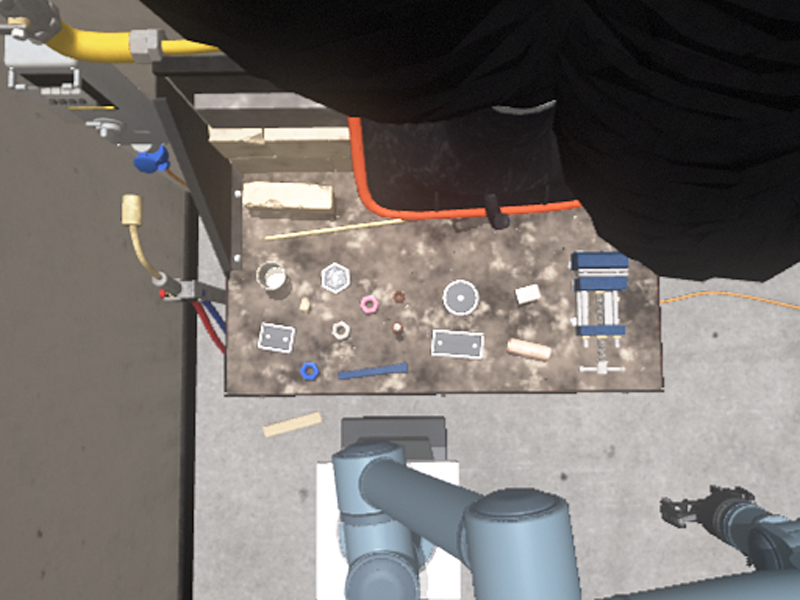

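The top view (800x600) shows the pot (273,277), nut_tray (335,278), block_tray (277,337), big nut (341,330), bolt (398,330), pot_tray (460,297), tube_tray (457,344), block (527,294) and tube (529,348). In the scene view the arm hides the right-hand items; pot (248,402), nut_tray (326,392), big nut (362,427), block_tray (277,463) and bolt (431,393) are visible.

```bash
cat > h.py <<'E'
import numpy as np, cv2
from scipy.spatial.transform import Rotation as R
from workcell import read_state, viewer, ctrl
def cam(n):
    c=viewer.camera_info(n); return c['intrinsics'],c['eye'],R.from_rotvec(c['orientation']).as_matrix()
def ray(n,uv):
    K,e,M=cam(n); d=M@np.linalg.solve(K,[uv[0],uv[1],1]); return e,d/np.linalg.norm(d)
def onz(n,uv,z):
    e,d=ray(n,uv); return e+d*(z-e[2])/d[2]
def proj(n,p):
    K,e,M=cam(n); q=K@(M.T@(np.asarray(p)-e)); return q[:2]/q[2]
def tri(u1,u2):  # top, scene -> point, gap
    e1,d1=ray('top',u1); e2,d2=ray('scene',u2)
    s=np.linalg.lstsq(np.c_[d1,-d2],e2-e1,rcond=None)[0]; a=e1+s[0]*d1;b=e2+s[1]*d2
    return (a+b)/2, np.linalg.norm(a-b)
def seg(im,x,y,w,h,up=4):   # grabCut of the thing in a raw-pixel box -> contour in raw px
    m=6; c=im[y-m:y+h+m,x-m:x+w+m]; c=cv2.resize(c,None,fx=up,fy=up,interpolation=cv2.INTER_CUBIC)
    k=np.zeros(c.shape[:2],np.uint8); cv2.setRNGSeed(1)
    cv2.grabCut(c,k,(m*up,m*up,w*up,h*up),np.zeros((1,65)),np.zeros((1,65)),6,cv2.GC_INIT_WITH_RECT)
    k=((k==1)|(k==3)).astype(np.uint8)
    cs=cv2.findContours(k,cv2.RETR_EXTERNAL,cv2.CHAIN_APPROX_NONE)[0]; ct=max(cs,key=cv2.contourArea)[:,0].astype(float)
    return (ct+.5)/up-.5+[x-m,y-m]
E
python3 - <<'E'
from h import *
im=cv2.imread('pics/top0_raw.png')
B={'tube':(522,348,50,24,32),'block':(527,294,30,22,25),'pot':(273,277,36,40,58),'big_nut':(341,330,22,22,20),'tube_tray':(457,344,58,34,8),'block_tray':(277,337,44,36,8),'pot_tray':(460,297,42,42,8),'nut_tray':(335,278,36,36,8),'bolt':(398,330,14,22,70)}
B['tube']=(529,348,50,24,32)
vis=im.copy(); vis=cv2.resize(vis[145:260,140:430],None,fx=2.75,fy=2.75,interpolation=cv2.INTER_CUBIC)
for n,(x,y,w,h,z) in B.items():
    s=1.5625; ct=seg(im,int((x-w/2)/s),int((y-h/2)/s),int(w/s)+1,int(h/s)+1)
    P=np.array([onz('top',p,z) for p in ct])[:,:2]
    r=cv2.minAreaRect(P.astype(np.float32)); 
    print(n,np.round(r[0]),np.round(r[1]),round(r[2],1),'base0',onz('top',ct.mean(0),0)[:2].round(), 'scene px*1.56',(proj('scene',[*r[0],z])*s).round())
    cv2.polylines(vis,[(((ct-[140,145])+.5)*2.75).astype(int)],True,(0,255,0),1)
cv2.imwrite('pics/seg1.png',vis)
E
```

```text
tube [ 400. -319.] [98. 40.] 76.5 base0 [ 402. -326.] scene px*1.56 [590. 367.]
block [ 527. -322.] [37. 55.] 14.3 base0 [ 529. -326.] scene px*1.56 [548. 336.]
pot [571. 252.] [65. 63.] 0.3 base0 [579. 265.] scene px*1.56 [246. 387.]
big_nut [450. 101.] [41. 38.] 44.7 base0 [450. 103.] scene px*1.56 [362. 421.]
tube_tray [ 416. -162.] [121.  63.] 84.6 base0 [ 416. -163.] scene px*1.56 [511. 396.]
block_tray [434. 249.] [80. 63.] 80.1 base0 [435. 252.] scene px*1.56 [277. 460.]
pot_tray [ 521. -171.] [82. 83.] 44.2 base0 [ 522. -172.] scene px*1.56 [482. 365.]
nut_tray [570. 114.] [72. 66.] 0.0 base0 [571. 116.] scene px*1.56 [327. 390.]
bolt [444. -27.] [25. 42.] 89.4 base0 [447. -28.] scene px*1.56 [435. 377.]
```

View pics/seg1.png

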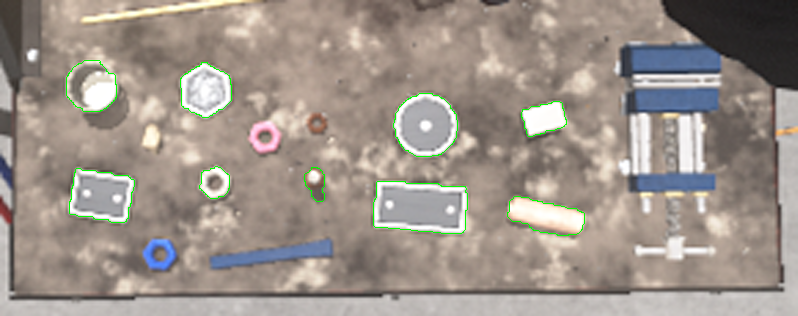

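The green outlines fit every item, and the sizes agree with the text. Next I triangulate the items visible in both views, plus the hood lip.

```bash
cat >> h.py <<'E'
def go(p,yaw,st=None):  # deltas (tool axes) to reach TCP p, pointing down, tool y axis at world yaw (deg, mod 180)
    st=st or read_state(); M=R.from_rotvec(st['tcp_rot']); d=M.inv().apply(np.asarray(p,float)-st['eef_pos'])
    out=[]
    for k in(0,180):
        a=np.radians(yaw+k); y=np.array([np.cos(a),np.sin(a),0]); z=np.array([0,0,-1.]); T=R.from_matrix(np.c_[np.cross(y,z),y,z])
        out.append((M.inv()*T).as_rotvec())
    r=min(out,key=np.linalg.norm)
    print('slide',d.round(1),'turn',r.round(3),'rows',max(np.linalg.norm(d)/41.7,np.degrees(np.linalg.norm(r))/7.16).round(1))
E
python3 - <<'E'
from h import *
T=cv2.imread('pics/top0_raw.png');S=cv2.imread('pics/scene0_raw.png'); s=1.5625
def box(im,x,y,w,h): return seg(im,int((x-w/2)/s),int((y-h/2)/s),int(w/s)+1,int(h/s)+1)
mid=lambda c:np.array(cv2.minEnclosingCircle(c.astype(np.float32))[0])
Bt={'big_nut':(341,330,22,22),'block_tray':(277,337,44,36),'nut_tray':(335,278,36,36)}
Bs={'big_nut':(362,427,32,32),'block_tray':(277,463,64,42),'nut_tray':(326,392,48,32)}
for n in Bt:
    a=box(T,*Bt[n]);b=box(S,*Bs[n])
    ma=np.array([cv2.moments(a.astype(np.float32))[k] for k in('m10','m01','m00')]);mb=np.array([cv2.moments(b.astype(np.float32))[k] for k in('m10','m01','m00')])
    p,g=tri(ma[:2]/ma[2],mb[:2]/mb[2]); print(n,p.round(1),'gap',g.round(1),'scene bbox*s',(np.r_[b.min(0),b.max(0)]*s).round())
# pot rim: centre of rim ellipse by eye in scene (248,384); bolt top
a=box(T,273,277,36,40); print('pot rim',tri(mid(a),np.array([248,384])/s))
print('bolt top',tri(np.array([398,326])/s,np.array([431,376])/s))
print('hood L',tri(np.array([378,213])/s,np.array([385,200])/s),'hood R',tri(np.array([560,206])/s,np.array([540,165])/s))
go([380,-150,300],0);
E
```

```text
big_nut [449.6 101.4  17.7] gap 0.1 scene bbox*s [350. 414. 375. 431.]
block_tray [434.6 250.4   3.1] gap 0.1 scene bbox*s [247. 444. 305. 482.]
nut_tray [570.5 115.    5.8] gap 0.4 scene bbox*s [305. 380. 347. 403.]
pot rim (array([569.42002815, 249.50987741,  63.41057641]), np.float64(1.6406044687750085))
bolt top (array([455.62683174, -28.3631788 ,  65.00190965]), np.float64(3.6433448988734294))
hood L (array([639.18593631, -13.31128514, 314.93754853]), np.float64(32.19243821574534)) hood R (array([ 644.48673994, -333.30734328,  327.40983257]), np.float64(31.213590114084088))
slide [ 336.  -342.3  -68.8] turn [-1.000e-03 -1.000e-03 -1.342e+00] rows 11.6
```

The manual's scale: shifts go in shares of 750 mm and turns go in shares of 180 degrees. Converting my numbers, -342 mm is -0.456, 336 mm is 0.448, -1.34 rad is -0.4265.

Request:
arm_command --series '[{"slide": [0.448, -0.456, -0.092], "turn": [0, 0, -0.4265], "fingers": 1}, {"slide": [0.448, -0.456, -0.092], "turn": [0, 0, -0.4265], "fingers": 1}, {"slide": [0.448, -0.456, -0.092], "turn": [0, 0, -0.4265], "fingers": 1}, {"slide": [0.448, -0.456, -0.092], "turn": [0, 0, -0.4265], "fingers": 1}, {"slide": [0.448, -0.456, -0.092], "turn": [0, 0, -0.4265], "fingers": 1}, {"slide": [0.448, -0.456, -0.092], "turn": [0, 0, -0.4265], "fingers": 1}, {"slide": [0.448, -0.456, -0.092], "turn": [0, 0, -0.4265], "fingers": 1}, {"slide": [0.448, -0.456, -0.092], "turn": [0, 0, -0.4265], "fingers": 1}, {"slide": [0.448, -0.456, -0.092], "turn": [0, 0, -0.4265], "fingers": 1}, {"slide": [0.448, -0.456, -0.092], "turn": [0, 0, -0.4265], "fingers": 1}, {"slide": [0.448, -0.456, -0.092], "turn": [0, 0, -0.4265], "fingers": 1}, {"slide": [0.448, -0.456, -0.092], "turn": [0, 0, -0.4265], "fingers": 1}]'

```text
time_s: 1.1
eef_pos: [381.0, -147.6, 300.7]
tcp_rot: [-2.217, -2.225, -0.002]
wrist_force: [0.5, 0.0, -0.8]
grip_width: 1.002
grip_force: 0.0
```

Run:
```python
from h import *
print(read_state()['joints'].round(2))
im=viewer.get_image('scene')[:,:,::-1]; cv2.imwrite('pics/scene1_raw.png',im); cv2.imwrite('pics/scene1.png',cv2.resize(im,(600,450),interpolation=cv2.INTER_CUBIC))
go([330,330,320],0)
```

```text
[-0.53  0.03 -0.18  1.36  0.    1.04]
slide [475.6 -50.5 -17.5] turn [ 0.003 -0.003  0.004] rows 11.5
```

View pics/scene1.png

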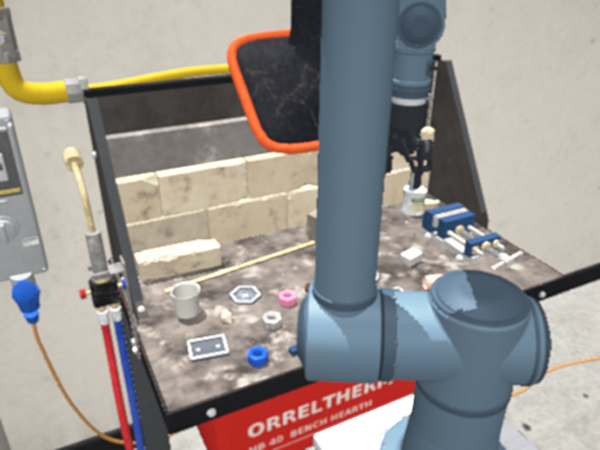

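Here the block shows at (412,255) and the tube only partly at (430,280). The upper arm hides the right-hand trays, so I swing left to clear the view.

Converted, 475 mm is 0.6333, -50 mm is -0.0667.

Request:
arm_command --series '[{"slide": [0.6333, -0.0667, -0.0227], "turn": [0, 0, 0], "fingers": 1}, {"slide": [0.6333, -0.0667, -0.0227], "turn": [0, 0, 0], "fingers": 1}, {"slide": [0.6333, -0.0667, -0.0227], "turn": [0, 0, 0], "fingers": 1}, {"slide": [0.6333, -0.0667, -0.0227], "turn": [0, 0, 0], "fingers": 1}, {"slide": [0.6333, -0.0667, -0.0227], "turn": [0, 0, 0], "fingers": 1}, {"slide": [0.6333, -0.0667, -0.0227], "turn": [0, 0, 0], "fingers": 1}, {"slide": [0.6333, -0.0667, -0.0227], "turn": [0, 0, 0], "fingers": 1}, {"slide": [0.6333, -0.0667, -0.0227], "turn": [0, 0, 0], "fingers": 1}, {"slide": [0.6333, -0.0667, -0.0227], "turn": [0, 0, 0], "fingers": 1}, {"slide": [0.6333, -0.0667, -0.0227], "turn": [0, 0, 0], "fingers": 1}, {"slide": [0.6333, -0.0667, -0.0227], "turn": [0, 0, 0], "fingers": 1}, {"slide": [0.6333, -0.0667, -0.0227], "turn": [0, 0, 0], "fingers": 1}]'

```text
time_s: 2.15
eef_pos: [329.9, 328.2, 316.7]
tcp_rot: [-2.218, -2.222, -0.0]
wrist_force: [0.6, -0.7, -0.6]
grip_width: 0.999
grip_force: 0.0
```

Run:
```python
from h import *
print(read_state()['joints'].round(2))
im=viewer.get_image('scene')[:,:,::-1]; cv2.imwrite('pics/scene2_raw.png',im); cv2.imwrite('pics/scene2.png',cv2.resize(im,(800,600),interpolation=cv2.INTER_CUBIC))
```

```text
[ 0.65  0.14 -0.01  1.42  0.    2.21]
```

View pics/scene2.png

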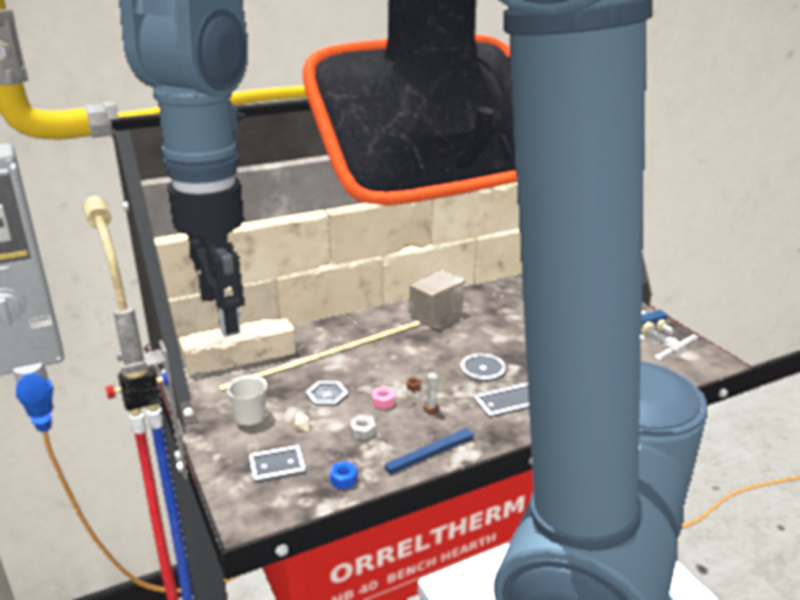

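The pot_tray shows at (482,366) and the left end of the tube_tray at (480-530,398), both where the top-view measurements predict. I check the heights and compute the approach to the tube.

Run:
```python
from h import *
T=cv2.imread('pics/top0_raw.png');S1=cv2.imread('pics/scene1_raw.png');S2=cv2.imread('pics/scene2_raw.png'); s=1.5625
def box(im,x,y,w,h): return seg(im,int((x-w/2)/s),int((y-h/2)/s),int(w/s)+1,int(h/s)+1)
def cen(c): m=cv2.moments(c.astype(np.float32)); return np.array([m['m10'],m['m01']])/m['m00']
a=box(T,460,297,42,42);b=box(S2,482,366,54,32); print('pot_tray',tri(cen(a),cen(b)))
a=box(T,527,294,30,22);b=box(S1,549,340,34,28); print('block',tri(cen(a),cen(b)),(np.r_[b.min(0),b.max(0)]*s).round())
# tube tray near-left corner
a=box(T,457,344,58,34); r=cv2.boxPoints(cv2.minAreaRect(a.astype(np.float32))); print((r*s).round(1)); l=r[np.argsort(r[:,0])[:2]]
for q in l: print('tray left corner -> scene px at z=8',(proj('scene',onz('top',q,8))*s).round(1), onz('top',q,8).round())
a=box(T,529,348,50,24); q=onz('top',cen(a),16); print('tube',q.round(1), 'scene1 px(600)',(proj('scene',q)*600/512).round())
go([401,-322,110],-13.5)
```

```text
pot_tray (array([ 521.60908949, -171.8378445 ,    5.57761952]), np.float64(0.010832339375286498))
block (array([ 527.44999494, -323.96511611,   16.65040687]), np.float64(1.6264392248285395)) [533. 325. 562. 352.]
[[429.1 355.1]
 [431.4 327.3]
 [484.5 331.7]
 [482.2 359.5]]
tray left corner -> scene px at z=8 [487.7 414.2] [390. -99.   8.]
tray left corner -> scene px at z=8 [471.  393.3] [ 453. -105.    8.]
tube [ 401.6 -322.9   16. ] scene1 px(600) [443. 280.]
slide [-652.4   69.1  204.8] turn [-0.002 -0.002  0.239] rows 16.5
```

Converted, -652 mm is -0.8693, 140 mm is 0.1867, 0.239 rad is 0.0761.

Request:
arm_command --series '[{"slide": [-0.8693, 0.092, 0.1867], "turn": [0, 0, 0.0761], "fingers": 1}, {"slide": [-0.8693, 0.092, 0.1867], "turn": [0, 0, 0.0761], "fingers": 1}, {"slide": [-0.8693, 0.092, 0.1867], "turn": [0, 0, 0.0761], "fingers": 1}, {"slide": [-0.8693, 0.092, 0.1867], "turn": [0, 0, 0.0761], "fingers": 1}, {"slide": [-0.8693, 0.092, 0.1867], "turn": [0, 0, 0.0761], "fingers": 1}, {"slide": [-0.8693, 0.092, 0.1867], "turn": [0, 0, 0.0761], "fingers": 1}, {"slide": [-0.8693, 0.092, 0.1867], "turn": [0, 0, 0.0761], "fingers": 1}, {"slide": [-0.8693, 0.092, 0.1867], "turn": [0, 0, 0.0761], "fingers": 1}, {"slide": [-0.8693, 0.092, 0.1867], "turn": [0, 0, 0.0761], "fingers": 1}, {"slide": [-0.8693, 0.092, 0.1867], "turn": [0, 0, 0.0761], "fingers": 1}, {"slide": [-0.8693, 0.092, 0.1867], "turn": [0, 0, 0.0761], "fingers": 1}, {"slide": [-0.8693, 0.092, 0.1867], "turn": [0, 0, 0.0761], "fingers": 1}]'

```text
time_s: 3.2
eef_pos: [380.6, -164.2, 212.3]
tcp_rot: [-2.473, -1.937, 0.0]
wrist_force: [1.0, 0.3, 0.5]
grip_width: 0.994
grip_force: 0.0
```

```bash
python3 -c "
from h import *
go([401.5,-323,75],-13.5)"
```

```text
slide [-149.1   58.4  137.3] turn [-0.    -0.    -0.006] rows 5.1
```

Converted, -149 mm is -0.1987, 137 mm is 0.1827.

Request:
arm_command --series '[{"slide": [-0.1987, 0.0773, 0.1827], "turn": [0, 0, 0], "fingers": 1}, {"slide": [-0.1987, 0.0773, 0.1827], "turn": [0, 0, 0], "fingers": 1}, {"slide": [-0.1987, 0.0773, 0.1827], "turn": [0, 0, 0], "fingers": 1}, {"slide": [-0.1987, 0.0773, 0.1827], "turn": [0, 0, 0], "fingers": 1}, {"slide": [-0.1987, 0.0773, 0.1827], "turn": [0, 0, 0], "fingers": 1}, {"slide": [-0.1987, 0.0773, 0.1827], "turn": [0, 0, 0], "fingers": 1}, {"slide": [-0.1987, 0.0773, 0.1827], "turn": [0, 0, 0], "fingers": 1}, {"slide": [-0.1987, 0.0773, 0.1827], "turn": [0, 0, 0], "fingers": 1}]'

```text
time_s: 3.87
eef_pos: [401.5, -319.9, 75.7]
tcp_rot: [-2.471, -1.936, -0.0]
wrist_force: [0.9, 0.6, 0.3]
grip_width: 1.003
grip_force: 0.0
```

Run:
```python
from h import *
go([401.5,-323,8],-13.5)
im=viewer.get_image('top')[:,:,::-1]; cv2.imwrite('pics/top2.png',cv2.resize(im[150:270,240:400],(640,480),interpolation=cv2.INTER_CUBIC))
```

```text
slide [-3.1  0.8 67.7] turn [-0.001 -0.001 -0.006] rows 1.6
```

View pics/top2.png

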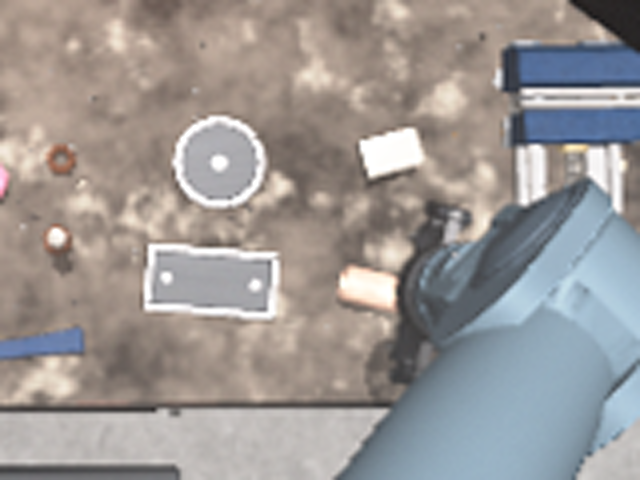

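The gripper straddles the tube at (370,288), with one finger on each side. Descend and grip.

Converted, 68 mm is 0.0907, 63 mm is 0.084.

Request:
arm_command --series '[{"slide": [-0.004, 0.0013, 0.04], "turn": [0, 0, 0], "fingers": 1}, {"slide": [-0.004, 0.0013, 0.0667], "turn": [0, 0, 0], "fingers": 1}, {"slide": [-0.004, 0.0013, 0.084], "turn": [0, 0, 0], "fingers": 1}, {"slide": [-0.004, 0.0013, 0.0907], "turn": [0, 0, 0], "fingers": 1}, {"slide": [-0.004, 0.0013, 0.0907], "turn": [0, 0, 0], "fingers": 0.7}, {"slide": [-0.004, 0.0013, 0.0907], "turn": [0, 0, 0], "fingers": 0.2}, {"slide": [-0.004, 0.0013, 0.0907], "turn": [0, 0, 0], "fingers": 0.2}, {"slide": [-0.004, 0.0013, 0.0907], "turn": [0, 0, 0], "fingers": 0.2}, {"slide": [-0.004, 0.0013, 0.0907], "turn": [0, 0, 0], "fingers": 0.2}, {"slide": [-0.004, 0.0013, 0.0907], "turn": [0, 0, 0], "fingers": 0.2}, {"slide": [-0.004, 0.0013, 0.0907], "turn": [0, 0, 0], "fingers": 0.2}, {"slide": [-0.004, 0.0013, 0.0907], "turn": [0, 0, 0], "fingers": 0.2}]' --grip_force 50

```text
time_s: 4.92
eef_pos: [403.5, -324.6, 9.3]
tcp_rot: [2.47, 1.937, 0.001]
wrist_force: [-0.6, 0.5, 6.1]
grip_width: 0.366
grip_force: 51.4
```

```bash
python3 -c "
from h import *
print(read_state()['grip_width']*85)
go([416,-162.5,80],-5.4)"
```

```text
31.08077209467372
slide [160.3 -26.3 -71. ] turn [ 0.002  0.001 -0.147] rows 4.3
```

Converted, 160 mm is 0.2133, 155 mm is 0.2067, -0.147 rad is -0.0468.

Request:
arm_command --series '[{"slide": [0, 0, -0.04], "turn": [0, 0, 0], "fingers": 0.2}, {"slide": [0, 0, -0.08], "turn": [0, 0, 0], "fingers": 0.2}, {"slide": [0.04, -0.0067, -0.0947], "turn": [0, 0, -0.0095], "fingers": 0.2}, {"slide": [0.0867, -0.0147, -0.0947], "turn": [0, 0, -0.0191], "fingers": 0.2}, {"slide": [0.1333, -0.0227, -0.0947], "turn": [0, 0, -0.0318], "fingers": 0.2}, {"slide": [0.18, -0.0293, -0.0947], "turn": [0, 0, -0.0414], "fingers": 0.2}, {"slide": [0.2067, -0.0347, -0.0947], "turn": [0, 0, -0.0468], "fingers": 0.2}, {"slide": [0.2133, -0.0347, -0.0947], "turn": [0, 0, -0.0468], "fingers": 0.2}, {"slide": [0.2133, -0.0347, -0.0947], "turn": [0, 0, -0.0468], "fingers": 0.2}, {"slide": [0.2133, -0.0347, -0.0947], "turn": [0, 0, -0.0468], "fingers": 0.2}]'

```text
time_s: 5.75
eef_pos: [416.0, -162.8, 79.2]
tcp_rot: [2.322, 2.114, -0.0]
wrist_force: [-0.1, -0.8, -1.5]
grip_width: 0.368
grip_force: 50.5
```

Run:
```python
from h import *
print(read_state()['grip_width']*85)
go([416,-162.5,12.5],-5.4)
im=viewer.get_image('top')[:,:,::-1]; cv2.imwrite('pics/top3.png',cv2.resize(im[150:270,220:380],(640,480),interpolation=cv2.INTER_CUBIC))
```

```text
31.289209472930036
slide [ 0.4 -0.1 66.7] turn [0.001 0.001 0.   ] rows 1.6
```

View pics/top3.png

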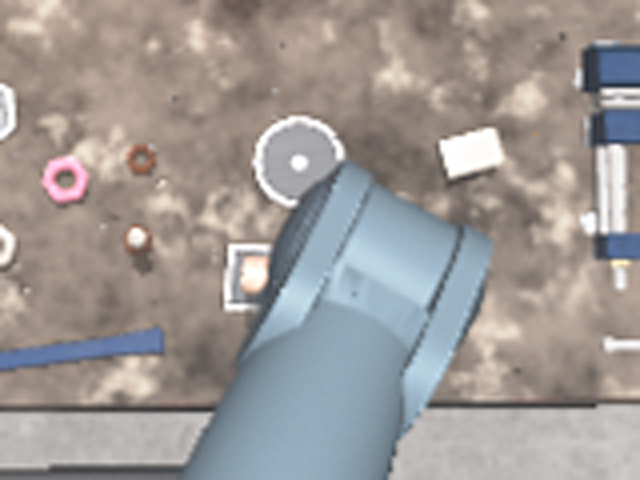

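The tube hangs over the tray, its left end at (252,272) inside the pocket outline. Lower and release.

Converted, 67 mm is 0.0893, 65 mm is 0.0867.

Request:
arm_command --series '[{"slide": [0, 0, 0.04], "turn": [0, 0, 0], "fingers": 0.2}, {"slide": [0, 0, 0.0667], "turn": [0, 0, 0], "fingers": 0.2}, {"slide": [0, 0, 0.08], "turn": [0, 0, 0], "fingers": 0.2}, {"slide": [0, 0, 0.0867], "turn": [0, 0, 0], "fingers": 0.2}, {"slide": [0, 0, 0.0893], "turn": [0, 0, 0], "fingers": 0.2}, {"slide": [0, 0, 0.0893], "turn": [0, 0, 0], "fingers": 0.2}, {"slide": [0, 0, 0.0893], "turn": [0, 0, 0], "fingers": 0.2}]'

```text
time_s: 6.38
eef_pos: [416.2, -163.5, 12.5]
tcp_rot: [2.324, 2.112, 0.0]
wrist_force: [-0.3, -0.4, -0.8]
grip_width: 0.366
grip_force: 50.5
```

Converted, -85 mm is -0.1133, -65 mm is -0.0867.

Request:
arm_command --series '[{"slide": [0, 0, 0], "turn": [0, 0, 0], "fingers": 0.5}, {"slide": [0, 0, 0], "turn": [0, 0, 0], "fingers": 0.65}, {"slide": [0, 0, 0], "turn": [0, 0, 0], "fingers": 0.65}, {"slide": [0, 0, -0.0333], "turn": [0, 0, 0], "fingers": 0.8}, {"slide": [0, 0, -0.0867], "turn": [0, 0, 0], "fingers": 1}, {"slide": [0, 0, -0.1133], "turn": [0, 0, 0], "fingers": 1}, {"slide": [0, 0, -0.1133], "turn": [0, 0, 0], "fingers": 1}]'

```text
time_s: 6.97
eef_pos: [419.0, -164.1, 101.5]
tcp_rot: [2.317, 2.109, 0.004]
wrist_force: [0.4, 0.3, -0.2]
grip_width: 1.002
grip_force: 0.0
```

```bash
python3 -c "
from h import *
go([527.5,-324,75],14.3)"
```

```text
slide [-148.9  122.8   28. ] turn [ 0.007  0.005 -0.343] rows 4.7
```

Converted, -149 mm is -0.1987, 125 mm is 0.1667, -0.343 rad is -0.1092.

Request:
arm_command --series '[{"slide": [-0.04, 0.0333, 0], "turn": [0, 0, -0.0223], "fingers": 1}, {"slide": [-0.08, 0.0667, 0], "turn": [0, 0, -0.0446], "fingers": 1}, {"slide": [-0.12, 0.1, 0.0067], "turn": [0, 0, -0.0668], "fingers": 1}, {"slide": [-0.16, 0.1333, 0.02], "turn": [0, 0, -0.0891], "fingers": 1}, {"slide": [-0.1867, 0.156, 0.0293], "turn": [0, 0, -0.1092], "fingers": 1}, {"slide": [-0.1987, 0.1667, 0.032], "turn": [0, 0, -0.1092], "fingers": 1}, {"slide": [-0.1987, 0.1667, 0.032], "turn": [0, 0, -0.1092], "fingers": 1}, {"slide": [-0.1987, 0.1667, 0.032], "turn": [0, 0, -0.1092], "fingers": 1}]'

```text
time_s: 7.63
eef_pos: [525.5, -322.1, 71.6]
tcp_rot: [-1.928, -2.478, -0.0]
wrist_force: [-0.6, 0.8, -0.1]
grip_width: 0.999
grip_force: 0.0
```

Run:
```python
from h import *
go([527.5,-324,7.5],14.3)
im=viewer.get_image('top')[:,:,::-1]; cv2.imwrite('pics/top4.png',cv2.resize(im[150:270,240:400],(640,480),interpolation=cv2.INTER_CUBIC))
```

```text
slide [-2.5  1.6 64.1] turn [-0.001 -0.002 -0.001] rows 1.5
```

View pics/top4.png

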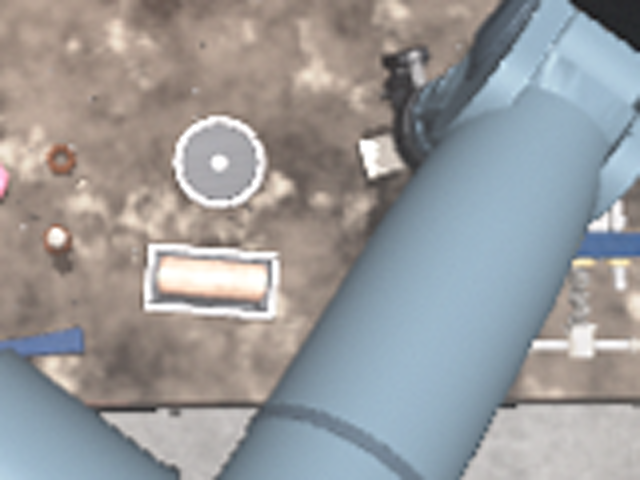

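The tube sits inside its tray at (212,278), aligned with it. The block at (380,157) is between the fingers, so descend and grip.

Converted, 64 mm is 0.0853, -2.5 mm is -0.0033.

Request:
arm_command --series '[{"slide": [-0.0033, 0.002, 0.0333], "turn": [0, 0, 0], "fingers": 1}, {"slide": [-0.0033, 0.002, 0.06], "turn": [0, 0, 0], "fingers": 1}, {"slide": [-0.0033, 0.002, 0.0773], "turn": [0, 0, 0], "fingers": 1}, {"slide": [-0.0033, 0.002, 0.0853], "turn": [0, 0, 0], "fingers": 1}, {"slide": [-0.0033, 0.002, 0.0853], "turn": [0, 0, 0], "fingers": 0.7}, {"slide": [-0.0033, 0.002, 0.0853], "turn": [0, 0, 0], "fingers": 0.2}, {"slide": [-0.0033, 0.002, 0.0853], "turn": [0, 0, 0], "fingers": 0.2}, {"slide": [-0.0033, 0.002, 0.0853], "turn": [0, 0, 0], "fingers": 0.2}, {"slide": [-0.0033, 0.002, 0.0853], "turn": [0, 0, 0], "fingers": 0.2}, {"slide": [-0.0033, 0.002, 0.0853], "turn": [0, 0, 0], "fingers": 0.2}, {"slide": [-0.0033, 0.002, 0.0853], "turn": [0, 0, 0], "fingers": 0.2}]' --grip_force 60

```text
time_s: 8.6
eef_pos: [528.9, -325.1, 10.5]
tcp_rot: [1.927, 2.478, -0.001]
wrist_force: [-0.9, 0.1, 5.6]
grip_width: 0.356
grip_force: 61.1
```

```bash
python3 -c "
from h import *
print(read_state()['grip_width']*85)
go([380,-100,150],0)"
```

```text
30.285152778073027
slide [ 254.5  -88.7 -140.2] turn [0.002 0.002 0.249] rows 7.3
```

Converted, 254 mm is 0.3387, 120 mm is 0.16, 0.25 rad is 0.0796.

Request:
arm_command --series '[{"slide": [0, 0, -0.04], "turn": [0, 0, 0], "fingers": 0.2}, {"slide": [0, 0, -0.0867], "turn": [0, 0, 0], "fingers": 0.2}, {"slide": [0.0267, -0.0093, -0.1333], "turn": [0, 0, 0.0095], "fingers": 0.2}, {"slide": [0.0667, -0.0227, -0.1667], "turn": [0, 0, 0.0191], "fingers": 0.2}, {"slide": [0.1133, -0.04, -0.1867], "turn": [0, 0, 0.0318], "fingers": 0.2}, {"slide": [0.16, -0.056, -0.1867], "turn": [0, 0, 0.0446], "fingers": 0.2}, {"slide": [0.2067, -0.072, -0.1867], "turn": [0, 0, 0.0573], "fingers": 0.2}, {"slide": [0.2533, -0.088, -0.1867], "turn": [0, 0, 0.07], "fingers": 0.2}, {"slide": [0.3, -0.104, -0.1867], "turn": [0, 0, 0.0796], "fingers": 0.2}, {"slide": [0.3387, -0.1187, -0.1867], "turn": [0, 0, 0.0796], "fingers": 0.2}, {"slide": [0.3387, -0.1187, -0.1867], "turn": [0, 0, 0.0796], "fingers": 0.2}]'

```text
time_s: 9.52
eef_pos: [372.8, -94.7, 147.4]
tcp_rot: [-2.213, -2.218, 0.002]
wrist_force: [-0.5, 0.5, -4.3]
grip_width: 0.357
grip_force: 60.7
```

```bash
python3 -c "
from h import *
go([434.5,250,80],-9.9)"
```

```text
slide [344.2  63.   68.7] turn [-0.008 -0.004  0.175] rows 8.6
```

Converted, 349 mm is 0.4653, 340 mm is 0.4533, 0.175 rad is 0.0557.

Request:
arm_command --series '[{"slide": [0.0533, 0.008, 0], "turn": [0, 0, 0.0095], "fingers": 0.2}, {"slide": [0.1067, 0.016, 0], "turn": [0, 0, 0.0191], "fingers": 0.2}, {"slide": [0.16, 0.0253, 0], "turn": [0, 0, 0.0286], "fingers": 0.2}, {"slide": [0.2133, 0.0347, 0], "turn": [0, 0, 0.0382], "fingers": 0.2}, {"slide": [0.2667, 0.0427, 0], "turn": [0, 0, 0.0477], "fingers": 0.2}, {"slide": [0.32, 0.0507, 0], "turn": [0, 0, 0.0557], "fingers": 0.2}, {"slide": [0.3733, 0.06, 0.0267], "turn": [0, 0, 0.0557], "fingers": 0.2}, {"slide": [0.42, 0.068, 0.0533], "turn": [0, 0, 0.0557], "fingers": 0.2}, {"slide": [0.4533, 0.0733, 0.08], "turn": [0, 0, 0.0557], "fingers": 0.2}, {"slide": [0.4653, 0.0747, 0.092], "turn": [0, 0, 0.0557], "fingers": 0.2}, {"slide": [0.4653, 0.0747, 0.092], "turn": [0, 0, 0.0557], "fingers": 0.2}, {"slide": [0.4653, 0.0747, 0.092], "turn": [0, 0, 0.0557], "fingers": 0.2}]'

```text
time_s: 10.52
eef_pos: [434.5, 248.3, 79.1]
tcp_rot: [-2.407, -2.019, 0.005]
wrist_force: [-0.1, -0.1, -3.0]
grip_width: 0.355
grip_force: 60.7
```

Run:
```python
from h import *
go([434.5,250,13.5],-9.9)
```

```text
slide [ 1.9 -0.1 65.6] turn [-0.002  0.002 -0.002] rows 1.6
```

Converted, 65.5 mm is 0.0873, 63 mm is 0.084.

Request:
arm_command --series '[{"slide": [0.0013, 0, 0.0333], "turn": [0, 0, 0], "fingers": 0.2}, {"slide": [0.002, 0, 0.06], "turn": [0, 0, 0], "fingers": 0.2}, {"slide": [0.002, 0, 0.076], "turn": [0, 0, 0], "fingers": 0.2}, {"slide": [0.002, 0, 0.084], "turn": [0, 0, 0], "fingers": 0.2}, {"slide": [0.002, 0, 0.0873], "turn": [0, 0, 0], "fingers": 0.2}, {"slide": [0.002, 0, 0.0873], "turn": [0, 0, 0], "fingers": 0.2}, {"slide": [0.002, 0, 0.0873], "turn": [0, 0, 0], "fingers": 0.2}]'

```text
time_s: 11.1
eef_pos: [436.8, 250.2, 15.5]
tcp_rot: [2.408, 2.016, 0.003]
wrist_force: [0.5, 0.3, -4.2]
grip_width: 0.357
grip_force: 60.7
```

Converted, -125 mm is -0.1667, -95 mm is -0.1267.

Request:
arm_command --series '[{"slide": [0, 0, 0], "turn": [0, 0, 0], "fingers": 0.5}, {"slide": [0, 0, 0], "turn": [0, 0, 0], "fingers": 0.65}, {"slide": [0, 0, 0], "turn": [0, 0, 0], "fingers": 0.65}, {"slide": [0, 0, -0.0333], "turn": [0, 0, 0], "fingers": 0.8}, {"slide": [0, 0, -0.08], "turn": [0, 0, 0], "fingers": 1}, {"slide": [0, 0, -0.1267], "turn": [0, 0, 0], "fingers": 1}, {"slide": [0, 0, -0.1667], "turn": [0, 0, 0], "fingers": 1}, {"slide": [0, 0, -0.1667], "turn": [0, 0, 0], "fingers": 1}, {"slide": [0, 0, -0.1667], "turn": [0, 0, 0], "fingers": 1}]'

```text
time_s: 11.85
eef_pos: [438.0, 251.4, 142.0]
tcp_rot: [2.406, 2.017, 0.009]
wrist_force: [0.4, -0.8, -0.2]
grip_width: 1.002
grip_force: 0.0
```

Run:
```python
from h import *
im=viewer.get_image('scene')[:,:,::-1]; cv2.imwrite('pics/s3_raw.png',im); cv2.imwrite('pics/s3.png',cv2.resize(im[200:330,100:300],(800,520),interpolation=cv2.INTER_CUBIC))
for y in (45,90,-45,0): go([570,251,140],y)
```

```text
slide [ 23.6 131.4   0.5] turn [ 0.003 -0.    -0.961] rows 7.7
slide [ 23.6 131.4   0.5] turn [ 1.000e-03 -3.000e-03  1.395e+00] rows 11.2
slide [ 23.6 131.4   0.5] turn [ 0.002 -0.002  0.61 ] rows 4.9
slide [ 23.6 131.4   0.5] turn [ 0.002 -0.001 -0.176] rows 3.2
```

View pics/s3.png

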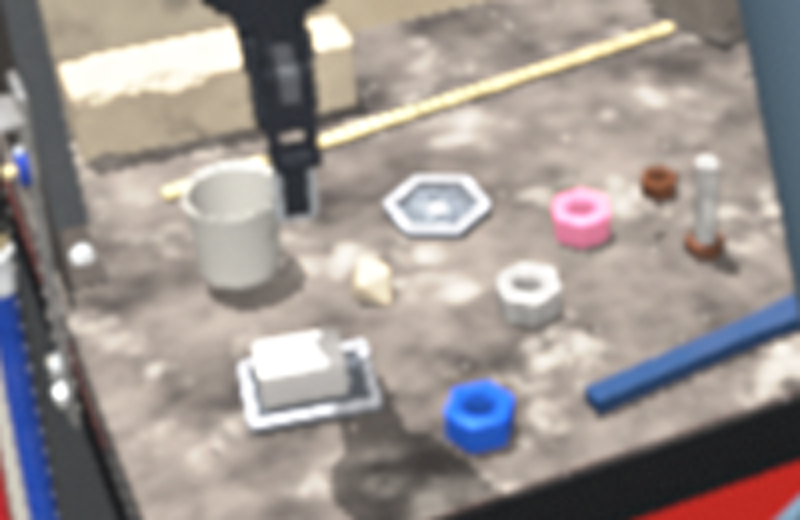

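The block lies in the block_tray at (295,365), apparently flat. The bolt still stands at (705,205) and the pot is at (232,230). I go on to the pot and will check the block from the top later.

Converted, 133 mm is 0.1773, 125 mm is 0.1667, -0.175 rad is -0.0557.

Request:
arm_command --series '[{"slide": [0.008, 0.044, 0], "turn": [0, 0, -0.0159], "fingers": 1}, {"slide": [0.016, 0.088, 0], "turn": [0, 0, -0.0318], "fingers": 1}, {"slide": [0.024, 0.1333, 0], "turn": [0, 0, -0.0477], "fingers": 1}, {"slide": [0.0293, 0.1667, 0.0133], "turn": [0, 0, -0.0557], "fingers": 1}, {"slide": [0.032, 0.1773, 0.0333], "turn": [0, 0, -0.0557], "fingers": 1}, {"slide": [0.032, 0.1773, 0.0467], "turn": [0, 0, -0.0557], "fingers": 1}, {"slide": [0.032, 0.1773, 0.0467], "turn": [0, 0, -0.0557], "fingers": 1}, {"slide": [0.032, 0.1773, 0.0467], "turn": [0, 0, -0.0557], "fingers": 1}]'

```text
time_s: 12.57
eef_pos: [567.5, 250.2, 102.1]
tcp_rot: [-2.22, -2.219, 0.009]
wrist_force: [-0.0, 0.1, 0.1]
grip_width: 1.0
grip_force: 0.0
```

Run:
```python
from h import *
im=viewer.get_image('top')[:,:,::-1]; cv2.imwrite('pics/t5.png',cv2.resize(im[150:260,140:300],(640,440),interpolation=cv2.INTER_CUBIC))
go([570,251,25],0)
```

```text
slide [ 0.5  1.9 78.4] turn [-0.004  0.001 -0.   ] rows 1.9
```

View pics/t5.png

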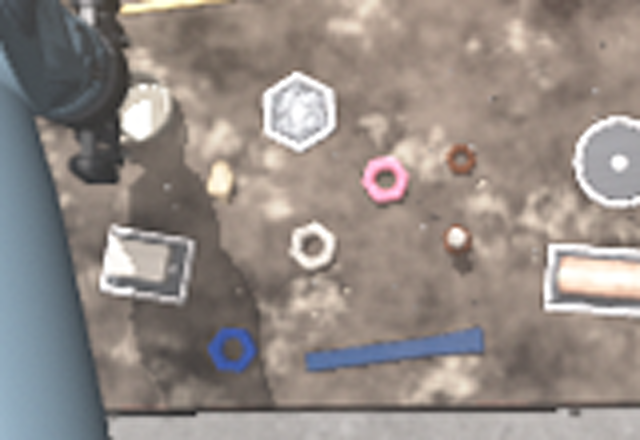

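The block is inside its tray outline at (137,264), somewhat to the left, and I'll measure it once the arm clears. The pot rim is at (147,108) with the gripper above it. Descend and grip the pot.

Converted, 77 mm is 0.1027, 73 mm is 0.0973, -0.004 rad is -0.0013.

Request:
arm_command --series '[{"slide": [0.0007, 0.0027, 0.0267], "turn": [-0.0013, 0, 0], "fingers": 1}, {"slide": [0.0007, 0.0027, 0.0533], "turn": [-0.0013, 0, 0], "fingers": 1}, {"slide": [0.0007, 0.0027, 0.08], "turn": [-0.0013, 0, 0], "fingers": 1}, {"slide": [0.0007, 0.0027, 0.0973], "turn": [-0.0013, 0, 0], "fingers": 1}, {"slide": [0.0007, 0.0027, 0.1027], "turn": [-0.0013, 0, 0], "fingers": 1}, {"slide": [0.0007, 0.0027, 0.1027], "turn": [-0.0013, 0, 0], "fingers": 1}]'

```text
time_s: 13.12
eef_pos: [571.2, 251.2, 27.0]
tcp_rot: [2.221, 2.22, 0.001]
wrist_force: [0.7, 0.0, -0.4]
grip_width: 0.999
grip_force: 0.0
```

Request:
arm_command --series '[{"slide": [0, 0, 0], "turn": [0, 0, 0], "fingers": 0.75}, {"slide": [0, 0, 0], "turn": [0, 0, 0], "fingers": 0.7}, {"slide": [0, 0, 0], "turn": [0, 0, 0], "fingers": 0.5}, {"slide": [0, 0, 0], "turn": [0, 0, 0], "fingers": 0.5}, {"slide": [0, 0, 0], "turn": [0, 0, 0], "fingers": 0.5}, {"slide": [0, 0, 0], "turn": [0, 0, 0], "fingers": 0.5}, {"slide": [0, 0, 0], "turn": [0, 0, 0], "fingers": 0.5}]' --grip_force 35

```text
time_s: 13.7
eef_pos: [573.5, 251.7, 29.4]
tcp_rot: [2.22, 2.218, 0.008]
wrist_force: [-2.8, -0.1, 5.1]
grip_width: 0.709
grip_force: 36.9
```

```bash
python3 -c "
from h import *
print(read_state()['grip_width']*85)
go([570,251,170],0);go([400,100,170],0)"
```

```text
60.23899378097952
slide [  -0.6   -2.7 -140.6] turn [ 0.006 -0.001 -0.001] rows 3.4
slide [-151.7 -172.6 -141.7] turn [ 0.006 -0.001 -0.001] rows 6.5
```

Converted, -172 mm is -0.2293, -161 mm is -0.2147.

Request:
arm_command --series '[{"slide": [0, 0, -0.0333], "turn": [0, 0, 0], "fingers": 0.5}, {"slide": [0, 0, -0.08], "turn": [0, 0, 0], "fingers": 0.5}, {"slide": [0, 0, -0.1267], "turn": [0, 0, 0], "fingers": 0.5}, {"slide": [-0.0267, -0.0307, -0.1667], "turn": [0, 0, 0], "fingers": 0.5}, {"slide": [-0.06, -0.068, -0.1893], "turn": [0, 0, 0], "fingers": 0.5}, {"slide": [-0.0933, -0.1067, -0.1893], "turn": [0, 0, 0], "fingers": 0.5}, {"slide": [-0.1267, -0.144, -0.1893], "turn": [0, 0, 0], "fingers": 0.5}, {"slide": [-0.16, -0.1813, -0.1893], "turn": [0, 0, 0], "fingers": 0.5}, {"slide": [-0.1893, -0.2147, -0.1893], "turn": [0, 0, 0], "fingers": 0.5}, {"slide": [-0.2027, -0.2293, -0.1893], "turn": [0, 0, 0], "fingers": 0.5}, {"slide": [-0.2027, -0.2293, -0.1893], "turn": [0, 0, 0], "fingers": 0.5}]'

```text
time_s: 14.62
eef_pos: [397.2, 97.8, 169.2]
tcp_rot: [2.223, 2.216, 0.002]
wrist_force: [-0.3, 0.1, -0.7]
grip_width: 0.708
grip_force: 38.8
```

```bash
python3 -c "
from h import *
go([400,-50,170],0);go([521.5,-171.5,120],0)"
```

```text
slide [-147.8    3.3   -0.6] turn [ 0.003  0.001 -0.003] rows 3.5
slide [-268.9  125.1   49.8] turn [ 0.003  0.001 -0.003] rows 7.2
```

Converted, -269 mm is -0.3587, 123 mm is 0.164.

Request:
arm_command --series '[{"slide": [-0.0467, 0, 0], "turn": [0, 0, 0], "fingers": 0.5}, {"slide": [-0.096, 0, 0], "turn": [0, 0, 0], "fingers": 0.5}, {"slide": [-0.144, 0.0067, 0], "turn": [0, 0, 0], "fingers": 0.5}, {"slide": [-0.1893, 0.02, 0], "turn": [0, 0, 0], "fingers": 0.5}, {"slide": [-0.2293, 0.0467, 0], "turn": [0, 0, 0], "fingers": 0.5}, {"slide": [-0.2667, 0.08, 0.0067], "turn": [0, 0, 0], "fingers": 0.5}, {"slide": [-0.3, 0.1107, 0.0267], "turn": [0, 0, 0], "fingers": 0.5}, {"slide": [-0.3333, 0.1413, 0.0467], "turn": [0, 0, 0], "fingers": 0.5}, {"slide": [-0.3533, 0.1587, 0.06], "turn": [0, 0, 0], "fingers": 0.5}, {"slide": [-0.3587, 0.164, 0.0667], "turn": [0, 0, 0], "fingers": 0.5}, {"slide": [-0.3587, 0.164, 0.0667], "turn": [0, 0, 0], "fingers": 0.5}, {"slide": [-0.3587, 0.164, 0.0667], "turn": [0, 0, 0], "fingers": 0.5}]'

```text
time_s: 15.62
eef_pos: [523.1, -169.0, 119.2]
tcp_rot: [2.221, 2.219, 0.005]
wrist_force: [-0.8, 0.6, -1.2]
grip_width: 0.709
grip_force: 38.8
```

Run:
```python
from h import *
go([521.5,-171.5,32.5],0)
im=viewer.get_image('top')[:,:,::-1]; cv2.imwrite('pics/t6_raw.png',im); s=1.5625
c=cv2.resize(im[160:256,150:310],(800,480),interpolation=cv2.INTER_CUBIC); cv2.imwrite('pics/t6.png',c)
```

```text
slide [-2.6 -1.8 86.7] turn [ 0.003 -0.001 -0.001] rows 2.1
```

View pics/t6.png

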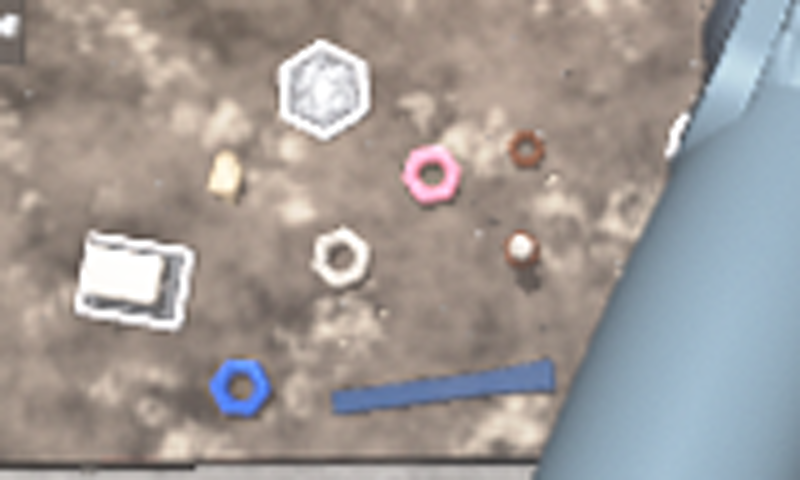

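The block shows white at (82-162, 245-303), against the left end of the tray at (78-193). I compute its position in the pocket frame, then place the pot.

Run:
```python
from h import *
c=np.array([434.6,250.3]); a=np.radians(-9.9); X=np.array([np.cos(a),np.sin(a)]);Y=np.array([-X[1],X[0]])
for nm,uv in {'left bottom':(82,292),'left top':(91,250),'right top':(163,253),'right bot':(158,303)}.items():
    for z in (28,3):
        p=onz('top',(np.array(uv)+.5)/5-.5+[150,160],z)[:2]-c; print(nm,z,(p@X).round(1),(p@Y).round(1))
S=cv2.imread('pics/s3_raw.png')
# scene: block corners by eye in s3.png (4x, origin 100,200)
for nm,uv in {'top left-near':(258,385),'bottom left-near':(260,404),'bottom right-near':(347,393),'top right-near':(347,374),'top left-far':(250,343),'top right-far':(333,328)}.items():
    for z in (28,3):
        p=onz('scene',(np.array(uv)+.5)/4-.5+[100,200],z)[:2]-c; print(nm,z,(p@X).round(1),(p@Y).round(1))
```

```text
left bottom 28 -13.2 29.2
left bottom 3 -13.9 35.4
left top 28 16.7 28.3
left top 3 16.6 34.4
right top 28 22.8 -21.9
right top 3 22.8 -16.8
right bot 28 -12.2 -24.7
right bot 3 -12.9 -19.5
top left-near 28 -20.0 30.2
top left-near 3 9.9 28.5
bottom left-near 28 -36.5 31.2
bottom left-near 3 -7.2 29.5
bottom right-near 28 -41.2 -17.3
bottom right-near 3 -12.0 -20.6
top right-near 28 -24.9 -20.0
top right-near 3 4.8 -23.4
top left-far 28 18.6 30.0
top left-far 3 49.8 28.3
top right-far 28 18.6 -18.9
top right-far 3 49.8 -22.3
```

Converted, 86.5 mm is 0.1153, 84 mm is 0.112.

Request:
arm_command --series '[{"slide": [-0.0027, -0.002, 0.0333], "turn": [0, 0, 0], "fingers": 0.5}, {"slide": [-0.0027, -0.002, 0.0667], "turn": [0, 0, 0], "fingers": 0.5}, {"slide": [-0.0027, -0.002, 0.0933], "turn": [0, 0, 0], "fingers": 0.5}, {"slide": [-0.0027, -0.002, 0.1067], "turn": [0, 0, 0], "fingers": 0.5}, {"slide": [-0.0027, -0.002, 0.112], "turn": [0, 0, 0], "fingers": 0.5}, {"slide": [-0.0027, -0.002, 0.1153], "turn": [0, 0, 0], "fingers": 0.5}, {"slide": [-0.0027, -0.002, 0.1153], "turn": [0, 0, 0], "fingers": 0.5}, {"slide": [-0.0027, -0.002, 0.1153], "turn": [0, 0, 0], "fingers": 0.5}]'

```text
time_s: 16.33
eef_pos: [523.0, -172.0, 34.0]
tcp_rot: [2.219, 2.217, 0.006]
wrist_force: [0.1, 0.4, -1.0]
grip_width: 0.714
grip_force: 38.8
```

The block spans -20 to +29 mm along its ±33 mm pocket and -13 to +18 mm across its ±24 mm, so it is inside. Settle the pot and release it.

Converted, -125 mm is -0.1667, 1.5 mm is 0.002.

Request:
arm_command --series '[{"slide": [0, 0, 0.0013], "turn": [0, 0, 0], "fingers": 0.5}, {"slide": [0, 0, 0.002], "turn": [0, 0, 0], "fingers": 0.5}, {"slide": [0, 0, 0.002], "turn": [0, 0, 0], "fingers": 0.72}, {"slide": [0, 0, 0.002], "turn": [0, 0, 0], "fingers": 0.8}, {"slide": [0, 0, 0.002], "turn": [0, 0, 0], "fingers": 1}, {"slide": [0, 0, 0.002], "turn": [0, 0, 0], "fingers": 1}, {"slide": [0, 0, -0.0267], "turn": [0, 0, 0], "fingers": 1}, {"slide": [0, 0, -0.0733], "turn": [0, 0, 0], "fingers": 1}, {"slide": [0, 0, -0.12], "turn": [0, 0, 0], "fingers": 1}, {"slide": [0, 0, -0.1667], "turn": [0, 0, 0], "fingers": 1}, {"slide": [0, 0, -0.1667], "turn": [0, 0, 0], "fingers": 1}]'

```text
time_s: 17.25
eef_pos: [525.6, -173.6, 165.0]
tcp_rot: [2.212, 2.21, 0.011]
wrist_force: [0.7, -0.3, 0.7]
grip_width: 1.001
grip_force: 0.0
```

Run:
```python
from h import *
# big nut yaw from top: fold hexagon corners mod 60
T=cv2.imread('pics/t6_raw.png'); s=1.5625
ct=seg(T,int((341-11)/s),int((330-11)/s),15,15)
P=np.array([onz('top',p,20) for p in ct])[:,:2]; m=cv2.moments(P.astype(np.float32)); c=np.array([m['m10'],m['m01']])/m['m00']
d=P-c; h=[(t,2*np.max(np.abs(d@[np.cos(np.radians(t)),np.sin(np.radians(t))]))) for t in range(0,60,5)]
w=lambda t: np.mean([np.ptp(d@[np.cos(np.radians(t+k)),np.sin(np.radians(t+k))]) for k in(0,60,120)])
print(c.round(1),[(t,w(t).round(1)) for t in range(0,60,5)])
go([420,-100,150],0)
```

```text
[449.3 101.4] [(0, np.float64(41.4)), (5, np.float64(41.1)), (10, np.float64(40.5)), (15, np.float64(39.7)), (20, np.float64(39.7)), (25, np.float64(40.0)), (30, np.float64(40.5)), (35, np.float64(41.2)), (40, np.float64(41.6)), (45, np.float64(41.7)), (50, np.float64(41.9)), (55, np.float64(41.8))]
slide [  73.5 -105.8   13.1] turn [ 0.015  0.005 -0.001] rows 3.1
```

Converted, 274 mm is 0.3653, 110 mm is 0.1467, -0.35 rad is -0.1114.

Request:
arm_command --series '[{"slide": [0.0293, -0.04, 0], "turn": [0, 0, 0], "fingers": 1}, {"slide": [0.06, -0.0827, 0], "turn": [0, 0, -0.0159], "fingers": 1}, {"slide": [0.0973, -0.12, 0], "turn": [0, 0, -0.0318], "fingers": 1}, {"slide": [0.1467, -0.1333, 0], "turn": [0, 0, -0.0477], "fingers": 1}, {"slide": [0.1973, -0.1307, 0], "turn": [0, 0, -0.0637], "fingers": 1}, {"slide": [0.248, -0.1227, 0], "turn": [0, 0, -0.0796], "fingers": 1}, {"slide": [0.296, -0.1133, 0.0133], "turn": [0, 0, -0.0955], "fingers": 1}, {"slide": [0.336, -0.1053, 0.0467], "turn": [0, 0, -0.1114], "fingers": 1}, {"slide": [0.3573, -0.1, 0.08], "turn": [0, 0, -0.1114], "fingers": 1}, {"slide": [0.3653, -0.0987, 0.1067], "turn": [0, 0, -0.1114], "fingers": 1}, {"slide": [0.3653, -0.0987, 0.1067], "turn": [0, 0, -0.1114], "fingers": 1}, {"slide": [0.3653, -0.0987, 0.1067], "turn": [0, 0, -0.1114], "fingers": 1}]'

```text
time_s: 18.25
eef_pos: [446.6, 102.3, 76.5]
tcp_rot: [1.8, 2.573, -0.0]
wrist_force: [-0.8, -0.4, 0.2]
grip_width: 0.997
grip_force: 0.0
```

Run:
```python
from h import *
go([449.5,101.5,6],20)
im=viewer.get_image('top')[:,:,::-1]; cv2.imwrite('pics/t7_raw.png',im); cv2.imwrite('pics/t7.png',cv2.resize(im[150:260,190:390],(800,440),interpolation=cv2.INTER_CUBIC))
```

```text
slide [-1.7  2.5 70.5] turn [0.    0.001 0.001] rows 1.7
```

View pics/t7.png

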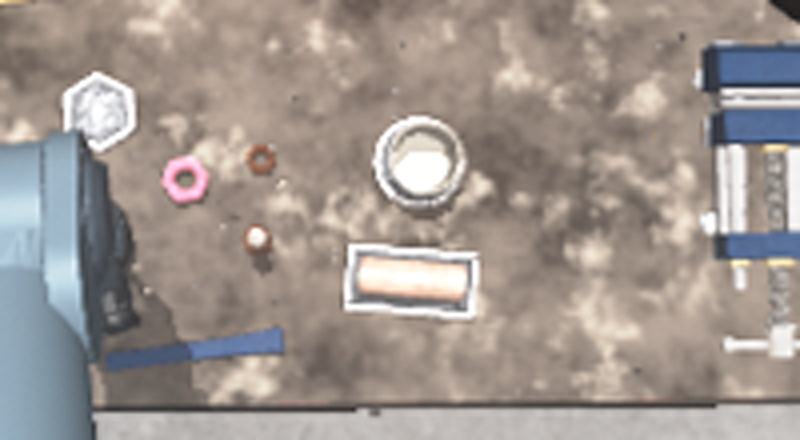

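The pot stands in its tray at (420,162), the tube is in place at (412,278), and the bolt is upright at (258,238). Now the nut.

Converted, 70.5 mm is 0.094, 2.5 mm is 0.0033.

Request:
arm_command --series '[{"slide": [-0.0023, 0.0033, 0.0333], "turn": [0, 0, 0], "fingers": 1}, {"slide": [-0.0023, 0.0033, 0.064], "turn": [0, 0, 0], "fingers": 1}, {"slide": [-0.0023, 0.0033, 0.084], "turn": [0, 0, 0], "fingers": 1}, {"slide": [-0.0023, 0.0033, 0.0933], "turn": [0, 0, 0], "fingers": 1}, {"slide": [-0.0023, 0.0033, 0.094], "turn": [0, 0, 0], "fingers": 0.7}, {"slide": [-0.0023, 0.0033, 0.094], "turn": [0, 0, 0], "fingers": 0.5}, {"slide": [-0.0023, 0.0033, 0.094], "turn": [0, 0, 0], "fingers": 0.25}, {"slide": [-0.0023, 0.0033, 0.094], "turn": [0, 0, 0], "fingers": 0.25}, {"slide": [-0.0023, 0.0033, 0.094], "turn": [0, 0, 0], "fingers": 0.25}, {"slide": [-0.0023, 0.0033, 0.094], "turn": [0, 0, 0], "fingers": 0.25}, {"slide": [-0.0023, 0.0033, 0.094], "turn": [0, 0, 0], "fingers": 0.25}, {"slide": [-0.0023, 0.0033, 0.094], "turn": [0, 0, 0], "fingers": 0.25}]' --grip_force 50

```text
time_s: 19.3
eef_pos: [452.7, 101.5, 8.4]
tcp_rot: [1.799, 2.569, 0.006]
wrist_force: [-1.2, -1.4, 5.7]
grip_width: 0.406
grip_force: 49.8
```

```bash
python3 -c "
from h import *
print(read_state()['grip_width']*85)
go([570.5,115,80],20)"
```

```text
34.50461712416325
slide [-27.8 115.8 -70.8] turn [ 0.006  0.003 -0.   ] rows 3.3
```

Request:
arm_command --series '[{"slide": [0, 0, -0.0333], "turn": [0, 0, 0], "fingers": 0.25}, {"slide": [0, 0, -0.0733], "turn": [0, 0, 0], "fingers": 0.25}, {"slide": [-0.0067, 0.0267, -0.096], "turn": [0, 0, 0], "fingers": 0.25}, {"slide": [-0.0173, 0.0733, -0.096], "turn": [0, 0, 0], "fingers": 0.25}, {"slide": [-0.028, 0.1173, -0.096], "turn": [0, 0, 0], "fingers": 0.25}, {"slide": [-0.0347, 0.1467, -0.096], "turn": [0, 0, 0], "fingers": 0.25}, {"slide": [-0.0373, 0.156, -0.096], "turn": [0, 0, 0], "fingers": 0.25}, {"slide": [-0.0373, 0.156, -0.096], "turn": [0, 0, 0], "fingers": 0.25}, {"slide": [-0.0373, 0.156, -0.096], "turn": [0, 0, 0], "fingers": 0.25}]'

```text
time_s: 20.05
eef_pos: [569.4, 115.2, 79.1]
tcp_rot: [1.801, 2.572, 0.002]
wrist_force: [-0.1, 0.4, -0.7]
grip_width: 0.405
grip_force: 50.7
```

```bash
python3 -c "
from h import *
go([570.5,115,11.4],20)"
```

```text
slide [-0.5  0.8 67.7] turn [ 0.002  0.001 -0.   ] rows 1.6
```

Request:
arm_command --series '[{"slide": [0, 0.0007, 0.0333], "turn": [0, 0, 0], "fingers": 0.25}, {"slide": [0, 0.0007, 0.06], "turn": [0, 0, 0], "fingers": 0.25}, {"slide": [0, 0.0007, 0.0773], "turn": [0, 0, 0], "fingers": 0.25}, {"slide": [0, 0.0007, 0.0867], "turn": [0, 0, 0], "fingers": 0.25}, {"slide": [0, 0.0007, 0.09], "turn": [0, 0, 0], "fingers": 0.25}, {"slide": [0, 0.0007, 0.09], "turn": [0, 0, 0], "fingers": 0.25}, {"slide": [0, 0.0007, 0.09], "turn": [0, 0, 0], "fingers": 0.25}]'

```text
time_s: 20.63
eef_pos: [570.4, 115.4, 12.4]
tcp_rot: [1.8, 2.571, 0.003]
wrist_force: [0.1, -0.5, -0.7]
grip_width: 0.407
grip_force: 50.7
```

Converted, -215 mm is -0.2867, -200 mm is -0.2667.

Request:
arm_command --series '[{"slide": [0, 0, 0], "turn": [0, 0, 0], "fingers": 0.5}, {"slide": [0, 0, 0], "turn": [0, 0, 0], "fingers": 0.65}, {"slide": [0, 0, 0], "turn": [0, 0, 0], "fingers": 0.65}, {"slide": [0, 0, -0.0333], "turn": [0, 0, 0], "fingers": 0.8}, {"slide": [0, 0, -0.08], "turn": [0, 0, 0], "fingers": 1}, {"slide": [0, 0, -0.1267], "turn": [0, 0, 0], "fingers": 1}, {"slide": [-0.0133, -0.04, -0.1667], "turn": [0, 0, 0], "fingers": 1}, {"slide": [-0.04, -0.0867, -0.1933], "turn": [0, 0, 0], "fingers": 1}, {"slide": [-0.0667, -0.1333, -0.22], "turn": [0, 0, 0], "fingers": 1}, {"slide": [-0.1, -0.1733, -0.2467], "turn": [0, 0, 0], "fingers": 1}, {"slide": [-0.14, -0.2067, -0.2667], "turn": [0, 0, 0], "fingers": 1}, {"slide": [-0.1867, -0.22, -0.2867], "turn": [0, 0, 0], "fingers": 1}]'

```text
time_s: 21.63
eef_pos: [460.4, -65.8, 224.8]
tcp_rot: [1.799, 2.573, 0.003]
wrist_force: [1.3, -0.6, -0.5]
grip_width: 1.004
grip_force: 0.0
```

Run:
```python
from h import *
a=viewer.get_image('top')[:,:,::-1]; b=viewer.get_image('scene')[:,:,::-1]
cv2.imwrite('pics/end.png',np.vstack([cv2.resize(a[150:260,140:340],(520,286),interpolation=cv2.INTER_CUBIC),cv2.resize(b[205:325,130:330],(520,312),interpolation=cv2.INTER_CUBIC)]))
```

```text
(no output)
```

View pics/end.png

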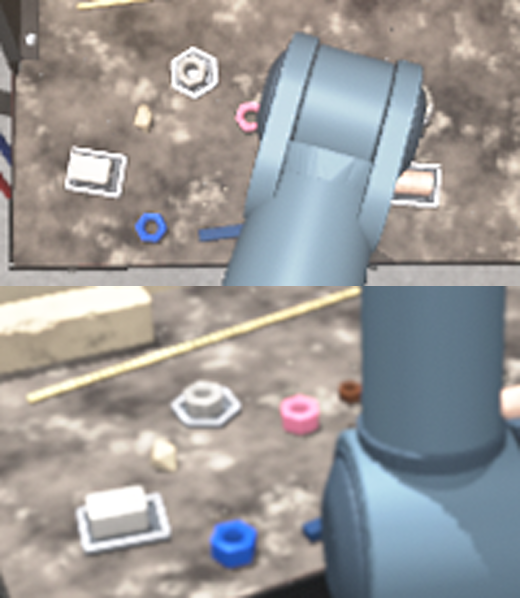

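The nut sits centred in its hexagonal tray (top view (193,72)) and the block is flat in its own. The arm is high and clear.

```bash
python3 -c "
from workcell import ctrl
print(ctrl.job_done())"
```

```text
the job is handed in; nothing more can be done
None
```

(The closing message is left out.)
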